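# Remove the dust cap of unknown hand

## Robot

A 6-joint arm with a two-finger parallel gripper is mounted at the origin on a cart in front of the work surface, level with it; the furniture and walls round the work are solid. World frame = base frame: x ahead of the robot, y to its left, z up, the work surface at z = 0. Lengths are in mm, angles in rad, forces in N, time in s.
With the tool pointing down it reaches from about 325 to 925 mm from the base axis. Payload 3.1 kg.
Tool frame: the origin (TCP) lies midway between the tips of the shut fingers; the grasp point (between the pads) lies 19 mm behind it (manip.hold_point_z is the distance from the TCP to the grasp point, in mm); z points along the fingers, y is the line along which they close (so a half turn about z gives the same grasp; the last joint's range is limited). The gripper opens to 85 mm and grips with 20 to 120 N. Pads are 22 mm wide; open, the fingers measure 114 mm over their backs; the gripper's body (76 mm by 85 mm) begins 54 mm behind the grasp point. The pads swing forward as they close: fully open they stand 13 mm farther back than shut.
Start: joints at [-1.337, 0.217, 1.613, -0, 1.311, -0.112], TCP at [211.865, -588.007, 231.3] pointing down, gripper open.
Joint ranges: [-2.75, 2.75], [-0.78, 2.1], [0.31, 2.55], [-1.13, 4.27], [0.13, 2.63], [-2.58, 2.58]. Speed limits (rad/s): [2.79, 2.79, 3.14, 3.14, 3.14, 3.14].

## Interface

Orientations are given as a unit quaternion [w, x, y, z].
In Python, from cell import observe, vision, job, manip gives the robot as it stands. The module is installed in compiled form; this text tells all that it offers.
- The arm moves only by the tool send_rows, never from a script. Its argument "series" is a list of rows, each a list of 5 numbers: the opening, from 0 (shut) to 1 (fully open), then the shift along the tool's x, y, z in m, then the turn about the tool's z in rad. In form: [[gripper, x, y, z, roll], ...]. A call has 1 to 12 rows; each row is the pose to reach, as a shift and turn from the pose commanded when the call began, along the tool's axes at that moment; what a row does not reach only later rows make up. A row lasts 1/12 s, in which the tool goes at most 41.7 mm and 7.16 degrees, less where a joint would pass 70% of its speed; a pose out of reach is approached as far as the arm can. A call with a gripper value outside its range is refused whole. The fingers move at their own pace and stop on an object; the grip force is fixed at half the most. Time passes only in rows, so rows that repeat a pose let the fingers close. It gives the time, the measured TCP pose, the force, the opening and the grip force at its end, in the units of the state.
- observe(): the state, without advancing time (a new reading comes with each control period).
- vision.camera(name): name is "scene" or "top" or "wrist"; returns the picture (400x640x3 uint8, red, green, blue); there is no depth.
- vision.calibration(name): a dict with "intrinsics" (3x3 intrinsics, pixels), "k1" (the pictures are not rectified: a ray, as slopes to the right and down, at radius r is drawn at 1 + k1 r^2 times it, then the intrinsics apply), "position" and "orientation" of the camera in the world. Camera axes: x right, y down, z forward; pixel columns grow to the right and rows downward; lengths in mm; the calibration is good to about 2 mm. A picture is of the moment at which its call begins: read the wrist's pose just before it. calibration takes no time and is no camera call; for the wrist camera it gives the pose at the moment of the call.
- job.sign_off(): hands the job in; it is judged then, once.
The state is a dict: "t": time; "joint_pos": joint angles; "joint_velocities": joint speeds; "tau": joint torques, N m; "position": TCP position; "tcp_rot": TCP orientation; "contact_force": force on the tool from outside, world axes, zero at the start; "ft_torque": the same for the moment, N m; "grip_width": finger opening in mm; "gripper_force": force on a finger pad.
Only numpy, scipy, OpenCV 4.12 (cv2) and the standard library are available. Lean on these libraries where they do the work, as an engineer would, in place of code of your own. Each camera call takes 0.05 s, during which the arm holds its last target. There are 200 camera calls.

## Task

Take the black dust cap off the round connector that stands up from the grey test box. It comes off with about a sixth of a turn and then lifts straight up, but nothing shows whether this one unlocks anticlockwise or is a reverse one that unlocks clockwise, so feel which way it gives; do not tear it off without turning it. Finish with the cap still in the gripper, held still and level straight above its connector, about 8 cm higher than where it sat, and leave the loose things lying round the box where they are.

Things in the scene. Friction and masses are not known exactly. Their poses are not given: they have to be found in the camera images.
- test_box: grey cast box, 120 (x) x 110 (y) x 50 mm high, fixed to the table; origin at the centre of its underside on the table, z up. The connector stands on its top at the same x, y: a 70 mm square plate, then a 55 mm round collar on which the cap sits, its top 66 mm above the origin
- cap_mid (a point): centre of the cap, halfway up: 14 mm above its lower rim, 14 mm below its flat top, 80 mm above the table when seated. Black twelve-sided plastic cap, 58 mm over opposite flats, 28 mm high. Axes fixed to the cap: z up, x through the middle of one flat (a flat every 30 degrees). Locked, its x axis lies within 4 degrees of the box's x axis
- cap: the same cap, loose, 55 to 115 g; origin at the centre of its lower rim. Its unlocking turn ends at a firm stop 60 to 72 degrees on; eased back a few degrees from that stop (not pressed on it) it lifts straight off. Which way it unlocks, seen from above, differs by case (equally often, not visible). The wrong way it stops firmly after 1 to 10 degrees. Pulled up while locked it gives 1 to 2 mm
- side_cutters: loose pliers with red handles, 60 x 119 x 21 mm, lying on the table to the right of the box; origin at the centre of its underside
- tape_measure: loose tape measure, 36 x 74 x 62 mm, standing to the right of the box; origin at the centre of its underside
- tape_black: loose roll of black tape, 68 mm across, 19 mm high, lying flat to the left of the box, about 115 mm from the box's centre; origin at the centre of its underside
There are look-alikes about, which are no part of the job. Leave any pink or purple look-alike of the cap alone.

How it is judged:
By the outcome, as a careful person would: the job done as asked, in the order asked, and still so for the second after the job is handed in, while the arm keeps its last pose, push and grip.
It also fails if it takes over 48 s, if anything falls off the work surface, if the arm or the gripper's body presses on something with over 40 N, if the wrist force passes 120 N, or if a joint passes its speed limit or range.

## Working session

There is one attempt and no reset: what is moved stays moved. The work goes in short steps, Python scripts to look and compute and a tool call to move; the robot and the scene stay as the last step left them, time stands still between calls to the robot, and variables do not carry over. Pictures are saved under pics/ and viewed, at most 10 in all, crops included, and the job is handed in when it is done.

Besides the shell and the picture viewer there is one more tool, called after "Call:" by a JSON object that holds its "api" and its "payload", one argument or row to a line. send_rows: Moves the arm, as the interface text tells. Its arguments: {"type":"object","properties":{"series":{"type":"array"}},"required":["series"]}

```bash
mkdir -p pics
python3 - <<'E'
from cell import observe, vision, job, manip
import cv2
print(observe()); print(manip.hold_point_z)
for n in("top","scene"):
    cv2.imwrite(f"pics/{n}0.png",vision.camera(n)[:,:,::-1]); print(n,vision.calibration(n))
E
```

```text
{'t': 0.0, 'joint_pos': array([-1.33718761e+00,  2.17769647e-01,  1.61495703e+00, -9.48731106e-06,
        1.31129690e+00, -1.12226911e-01]), 'joint_velocities': array([-0.00058073, -0.00046623,  0.00181211,  0.0007705 , -0.00047913,
        0.00113021]), 'tau': array([-4.24425525e-04, -3.96851242e+01, -3.03850293e+01, -1.39349645e-04,
        9.76880081e-03, -1.12547787e-05]), 'position': array([ 211.67376091, -587.1834657 ,  229.94671075]), 'tcp_rot': array([-1.21294850e-03,  9.85085992e-01,  1.72058454e-01, -7.82972576e-05]), 'contact_force': array([-0.25216245, -0.04285323,  0.01586482]), 'ft_torque': array([-0.0215954 ,  0.01640356, -0.00017212]), 'gripper_force': 0.0, 'grip_width': 85.4540412970488}
18.700000000000003
top {'intrinsics': array([[465.41220667,   0.        , 314.74887578],
       [  0.        , 465.41220667, 199.37482148],
       [  0.        ,   0.        ,   1.        ]]), 'k1': -0.08702532779922335, 'position': array([ 404.2021781 ,  -66.83430918, 1062.3011774 ]), 'orientation': array([ 0.06417437, -0.69384724,  0.71583214, -0.04518853])}
scene {'intrinsics': array([[469.77709792,   0.        , 322.39319522],
       [  0.        , 469.77709792, 196.94650837],
       [  0.        ,   0.        ,   1.        ]]), 'k1': -0.010230357210571759, 'position': array([-182.82811116,  682.17782581,  618.75821305]), 'orientation': array([ 0.20212972, -0.31732991,  0.7931923 , -0.47884369])}
```

View pics/top0.png

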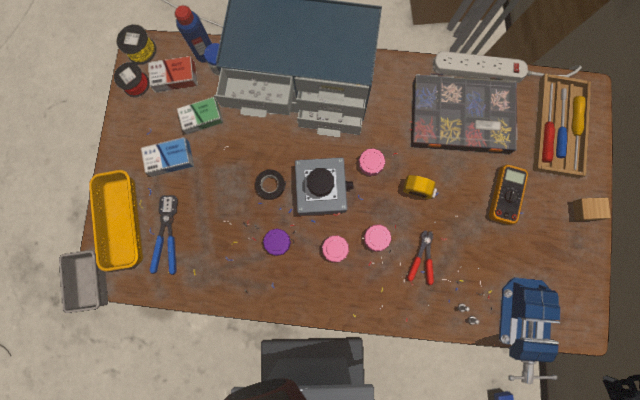

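View pics/scene0.png

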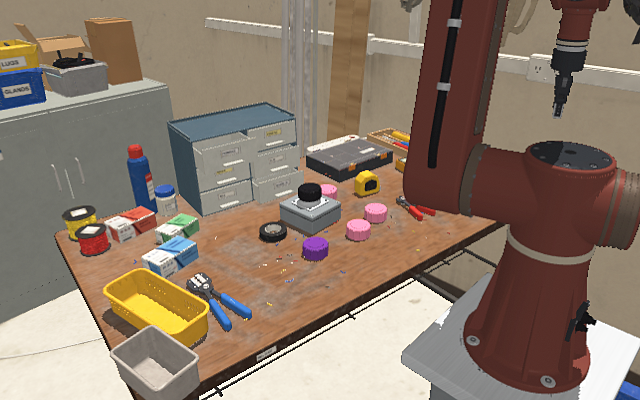

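```bash
cat > h.py <<'E'
import numpy as np, cv2
from scipy.spatial.transform import Rotation as R
from cell import vision, observe
def rot(q): return R.from_quat(np.roll(q,-1))
def px(c,u,v,z):
    K=c["intrinsics"]; x=np.array([(u-K[0,2])/K[0,0],(v-K[1,2])/K[1,1]])
    s=x.copy()
    for _ in range(20): s=x/(1+c["k1"]*(s@s))
    d=rot(c["orientation"]).apply([*s,1]); p=c["position"]
    return p+d*(z-p[2])/d[2]
def proj(c,P):
    q=rot(c["orientation"]).inv().apply(np.array(P)-c["position"]); s=q[:,:2]/q[:,2:]
    s=s*(1+c["k1"]*(s**2).sum(1,keepdims=True)); K=c["intrinsics"]
    return s*[K[0,0],K[1,1]]+K[:2,2]
E
python3 - <<'E'
from h import *
c=vision.calibration("top"); im=cv2.imread("pics/top0.png")
print(px(c,321,182,94),px(c,0,0,0),px(c,640,0,0))
cv2.imwrite("pics/crop1.png",cv2.resize(im[145:225,280:370],None,fx=7,fy=7,interpolation=cv2.INTER_CUBIC))
E
```

```text
[592.5416084  -57.26981435  94.        ] [1147.65058678  799.38459139    0.        ] [1067.71485426 -903.37787619    0.        ]
```

View pics/crop1.png

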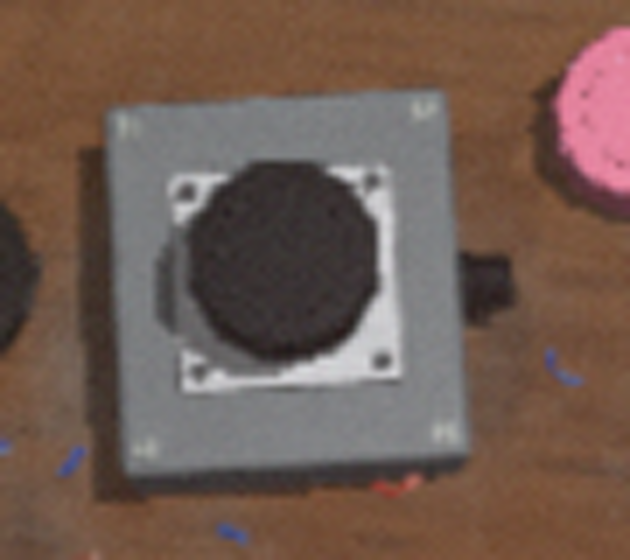

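Run:
```python
from h import *
c=vision.calibration("top")
f=lambda u,v,z:px(c,280+u/7,145+v/7,z)
A=[f(*p,50) for p in [(107,108),(443,90),(468,455),(127,475)]]
print(np.round(A),np.mean(A,0))
for a,b in((3,0),(2,1),(1,0),(2,3)):
    d=A[b]-A[a]; print(np.linalg.norm(d),np.degrees(np.arctan2(d[1],d[0])))
B=[f(*p,53) for p in [(186,192),(372,181),(382,360),(199,373)]];print(np.mean(B,0),B[0]-B[3],B[0]-B[1])
print("cap",f(285,258,94))
s=observe();print(s["position"],rot(s["tcp_rot"]).as_matrix().round(3))
w=vision.calibration("wrist");print(w)
```

```text
[[ 652.   -1.   50.]
 [ 654. -108.   50.]
 [ 537. -112.   50.]
 [ 534.   -5.   50.]] [594.26728704 -56.30901909  50.        ]
118.31793191948537 1.767095181171229
117.53874431907997 1.5968476621833656
107.36235110266844 91.09075710296322
107.00673036440853 91.5060109869722
[595.06300496 -55.96542798  53.        ] [58.16915279  2.5656235   0.        ] [-1.48821475e+00  5.89734766e+01  1.13686838e-13]
cap [592.87047526 -56.67445591  94.        ]
[ 211.69274577 -587.25537892  230.0653941 ] [[ 0.941  0.339 -0.001]
 [ 0.339 -0.941  0.002]
 [ 0.    -0.002 -1.   ]]
{'intrinsics': array([[301.88684648,   0.        , 321.0484982 ],
       [  0.        , 301.88684648, 197.64422245],
       [  0.        ,   0.        ,   1.        ]]), 'k1': -0.03759413125774364, 'position': array([ 282.03198711, -561.22710045,  372.59314027]), 'orientation': array([ 0.12091551,  0.80912898, -0.56851173, -0.08651091])}
```

Call:
{"api": "send_rows", "payload": {
  "series": [
    [1, 0, 0, -0.04, 0],
    [1, 0.03, -0.02, -0.06, 0],
    [1, 0.065, -0.045, -0.06, -0.1],
    [1, 0.1, -0.068, -0.06, -0.2],
    [1, 0.135, -0.092, -0.06, -0.3],
    [1, 0.17, -0.117, -0.06, -0.4],
    [1, 0.205, -0.141, -0.06, -0.5],
    [1, 0.24, -0.165, -0.06, -0.6],
    [1, 0.275, -0.189, -0.06, -0.7],
    [1, 0.31, -0.213, -0.06, -0.728],
    [1, 0.345, -0.237, -0.06, -0.728],
    [1, 0.38, -0.261, -0.06, -0.728]
  ]
}}

```text
t: 1.1
position: [476.5, -218.3, 290.9]
tcp_rot: [-0.0, 0.859, 0.511, -0.0]
contact_force: [0.7, -0.6, -0.3]
grip_width: 85.2
gripper_force: 0.0
```

```bash
cat > st.py <<'E'
from h import *
def st():
    s=observe(); M=rot(s["tcp_rot"]).as_matrix()
    print("t",round(s["t"],2),"pos",s["position"].round(1),"yaw",np.degrees(np.arctan2(M[1,0],M[0,0])).round(2),"z",M[:,2].round(3),"F",s["contact_force"].round(1),"T",s["ft_torque"].round(2),"w",round(s["grip_width"],1),"gf",round(s["gripper_force"],1),"q",s["joint_pos"].round(2))
    return s,M
def to(x,y,z):
    s,M=st(); print("tool shift mm",(M.T@(np.array([x,y,z])-s["position"])).round(1))
E
python3 -c "
from st import *
to(594,-56.5,200)"
```

```text
t 1.1 pos [ 476.5 -218.3  290.9] yaw 61.52 z [-0.  0. -1.] F [ 0.7 -0.6 -0.3] T [ 0.01 -0.03  0.  ] w 85.2 gf 0.0 q [-0.56 -0.04  1.78 -0.    1.4  -0.07]
tool shift mm [198.2  26.1  90.9]
```

Call:
{"api": "send_rows", "payload": {
  "series": [
    [1, 0.035, 0.005, 0, 0],
    [1, 0.07, 0.009, 0, 0],
    [1, 0.105, 0.013, 0.02, 0],
    [1, 0.14, 0.018, 0.045, 0],
    [1, 0.17, 0.0216, 0.07, 0],
    [1, 0.186, 0.0236, 0.085, 0],
    [1, 0.192, 0.0244, 0.091, 0],
    [1, 0.192, 0.0244, 0.091, 0],
    [1, 0.192, 0.0244, 0.091, 0],
    [1, 0.192, 0.0244, 0.091, 0]
  ]
}}

```text
t: 1.93
position: [589.5, -64.6, 201.9]
tcp_rot: [0.001, 0.86, 0.511, 0.001]
contact_force: [-0.4, -0.7, 0.8]
grip_width: 85.6
gripper_force: 0.0
```

```bash
python3 -c "
from st import *
to(594,-56.5,62)
c=vision.calibration('wrist');im=vision.camera('wrist')[:,:,::-1]
print(proj(c,[[594,-56.5,94],[594,-56.5,80]]))
cv2.imwrite('pics/w1.png',im)"
```

```text
t 1.93 pos [589.5 -64.6 201.9] yaw 61.46 z [ 0.002 -0.001 -1.   ] F [-0.4 -0.7  0.8] T [ 0.01 -0.03 -0.01] w 85.6 gf 0.0 q [-0.23  0.17  1.72 -0.    1.24  0.27]
tool shift mm [  9.3  -0.2 139.9]
[[321.88255111 185.81206462]
 [321.80771772 181.82838628]]
```

View pics/w1.png

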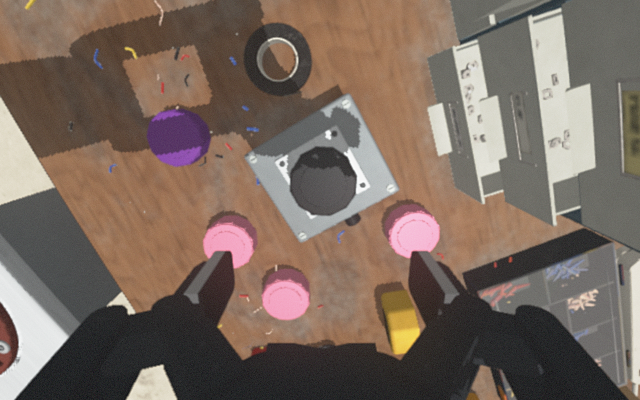

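Call:
{"api": "send_rows", "payload": {
  "series": [
    [1, 0, 0, 0, 0],
    [1, 0, 0, 0, 0]
  ]
}}

```text
t: 2.15
position: [589.4, -64.4, 201.8]
tcp_rot: [0.001, 0.86, 0.511, 0.001]
contact_force: [0.1, 0.7, -0.3]
grip_width: 85.7
gripper_force: 0.0
```

```bash
python3 -c "
from st import *
to(594,-56.5,130)
c=vision.calibration('wrist');im=vision.camera('wrist')[:,:,::-1]
cv2.imwrite('pics/w2.png',cv2.resize(im[80:250,230:410],None,fx=4,fy=3.5,interpolation=cv2.INTER_CUBIC)); 
import pickle;pickle.dump(c,open('c2.pkl','wb'))
print(proj(c,[[594,-56.5,94],[594,-56.5,80]]))"
```

```text
t 2.15 pos [589.4 -64.4 201.8] yaw 61.44 z [ 0.002 -0.001 -1.   ] F [ 0.1  0.7 -0.3] T [ 0.02 -0.04  0.01] w 85.7 gf 0.0 q [-0.23  0.17  1.72 -0.    1.24  0.27]
tool shift mm [ 9.1  0.1 71.8]
[[322.02055522 186.0550204 ]
 [321.93838588 182.06691874]]
```

View pics/w2.png

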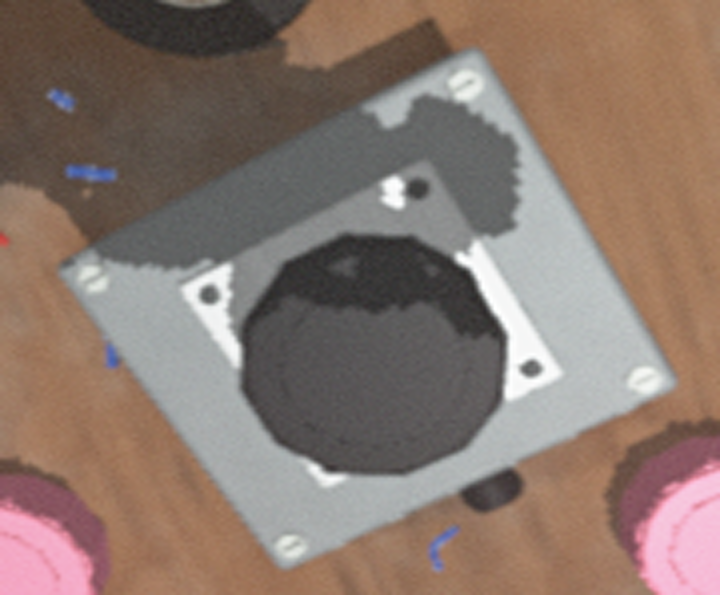

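```bash
python3 -c "
from st import *
import pickle;c=pickle.load(open('c2.pkl','rb'))
f=lambda u,v,z:px(c,230+u/4,80+v/3.5,z)
for L,z in (([(480,48),(677,385),(283,570),(60,268)],50),([(465,83),(643,380),(291,546),(92,278)],50)):
    A=np.array([f(*p,z) for p in L]);print(A.mean(0));
    for i in range(4):
        d=A[(i+1)%4]-A[i];print(np.linalg.norm(d).round(1),np.degrees(np.arctan2(d[1],d[0])).round(1))
print(f(415,188,53)/2+f(320,480,53)/2, (f(208,293,53)+f(530,369,53))/2)
print(f(375,357,94))
"
```

```text
[596.09102921 -56.27931751  50.        ]
106.5 -89.0
116.9 -178.5
106.8 91.1
117.1 1.4
[595.36637538 -56.5301953   50.        ]
94.8 -88.8
104.1 -178.5
94.7 91.5
104.6 1.5
[592.81250733 -57.83720575  53.        ] [595.11651763 -56.28681962  53.        ]
[597.00671382 -54.06132722  94.        ]
```

Call:
{"api": "send_rows", "payload": {
  "series": [
    [1, 0.005, 0.001, 0.02, 0],
    [1, 0.0098, 0.0013, 0.05, 0],
    [1, 0.0098, 0.0013, 0.075, 0],
    [1, 0.0098, 0.0013, 0.095, 0],
    [1, 0.0098, 0.0013, 0.115, 0],
    [1, 0.0098, 0.0013, 0.13, 0],
    [1, 0.0098, 0.0013, 0.138, 0],
    [1, 0.0098, 0.0013, 0.1425, 0],
    [1, 0.0098, 0.0013, 0.1425, 0],
    [1, 0.0098, 0.0013, 0.1425, 0]
  ]
}}

```text
t: 3.03
position: [595.6, -55.6, 58.7]
tcp_rot: [0.001, 0.859, 0.511, 0.001]
contact_force: [0.0, -0.6, -0.6]
grip_width: 85.5
gripper_force: 0.0
```

```bash
python3 -c "
from st import *
to(595.2,-56.4,59)"
```

```text
t 3.03 pos [595.6 -55.6  58.7] yaw 61.51 z [ 0.002 -0.    -1.   ] F [ 0.  -0.6 -0.6] T [ 0.    0.01 -0.03] w 85.5 gf 0.0 q [-0.21  0.36  1.79  0.    0.99  0.29]
tool shift mm [-0.9  0.  -0.3]
```

Close.

Call:
{"api": "send_rows", "payload": {
  "series": [
    [0, -0.0007, 0, 0, 0],
    [0, -0.0007, 0, 0, 0],
    [0, -0.0007, 0, 0, 0],
    [0, -0.0007, 0, 0, 0],
    [0, -0.0007, 0, 0, 0],
    [0, -0.0007, 0, 0, 0],
    [0, -0.0007, 0, 0, 0],
    [0, -0.0007, 0, 0, 0],
    [0, -0.0007, 0, 0, 0],
    [0, -0.0007, 0, 0, 0]
  ]
}}

```text
t: 3.87
position: [596.0, -56.2, 59.6]
tcp_rot: [0.001, 0.859, 0.511, 0.001]
contact_force: [-0.5, 0.0, 5.5]
grip_width: 57.1
gripper_force: 64.4
```

```bash
python3 -c "
from st import *
st()"
```

```text
t 3.87 pos [596.  -56.2  59.6] yaw 61.52 z [ 0.003 -0.001 -1.   ] F [-0.5  0.   5.5] T [-0.01  0.08  0.  ] w 57.1 gf 64.4 q [-0.21  0.36  1.79 -0.    0.99  0.29]
```

Call:
{"api": "send_rows", "payload": {
  "series": [
    [0, 0, 0, -0.0005, -0.03],
    [0, 0, 0, -0.0005, -0.06],
    [0, 0, 0, -0.0005, -0.09],
    [0, 0, 0, -0.0005, -0.12],
    [0, 0, 0, -0.0005, -0.12]
  ]
}}

```text
t: 4.28
position: [595.6, -56.1, 59.6]
tcp_rot: [0.001, 0.827, 0.562, 0.001]
contact_force: [-0.0, -0.7, 5.4]
grip_width: 57.1
gripper_force: 64.4
```

```bash
python3 -c "
from st import *
st()"
```

```text
t 4.28 pos [595.6 -56.1  59.6] yaw 68.44 z [ 0.002 -0.    -1.   ] F [-0.  -0.7  5.4] T [0.03 0.07 0.02] w 57.1 gf 64.4 q [-0.21  0.36  1.79 -0.    0.99  0.17]
```

Call:
{"api": "send_rows", "payload": {
  "series": [
    [0, 0, 0, 0, -0.03],
    [0, 0, 0, 0, -0.06],
    [0, 0, 0, 0, -0.09],
    [0, 0, 0, 0, -0.12],
    [0, 0, 0, 0, -0.12]
  ]
}}

```text
t: 4.7
position: [595.6, -56.1, 59.5]
tcp_rot: [0.001, 0.792, 0.611, 0.001]
contact_force: [0.6, 0.7, 5.7]
grip_width: 57.3
gripper_force: 64.4
```

```bash
python3 -c "
from st import *
st()"
```

```text
t 4.7 pos [595.6 -56.1  59.5] yaw 75.29 z [ 0.002 -0.001 -1.   ] F [0.6 0.7 5.7] T [-0.04  0.1   0.07] w 57.3 gf 64.4 q [-0.21  0.36  1.79 -0.    0.99  0.05]
```

Call:
{"api": "send_rows", "payload": {
  "series": [
    [0, 0, 0, 0, -0.05],
    [0, 0, 0, 0, -0.1],
    [0, 0, 0, 0, -0.15],
    [0, 0, 0, 0, -0.2],
    [0, 0, 0, 0, -0.25],
    [0, 0, 0, 0, -0.3],
    [0, 0, 0, 0, -0.35],
    [0, 0, 0, 0, -0.4],
    [0, 0, 0, 0, -0.45],
    [0, 0, 0, 0, -0.5],
    [0, 0, 0, 0, -0.5]
  ]
}}

```text
t: 5.62
position: [595.6, -56.1, 59.6]
tcp_rot: [0.001, 0.616, 0.788, 0.0]
contact_force: [-0.2, -0.4, 5.3]
grip_width: 57.3
gripper_force: 64.4
```

```bash
python3 -c "
from st import *
st()"
```

```text
t 5.62 pos [595.6 -56.1  59.6] yaw 103.98 z [ 0.002 -0.001 -1.   ] F [-0.2 -0.4  5.3] T [0.05 0.06 0.07] w 57.3 gf 64.4 q [-0.21  0.36  1.79 -0.    0.99 -0.46]
```

Call:
{"api": "send_rows", "payload": {
  "series": [
    [0, 0, 0, 0, -0.05],
    [0, 0, 0, 0, -0.1],
    [0, 0, 0, 0, -0.15],
    [0, 0, 0, 0, -0.2],
    [0, 0, 0, 0, -0.25],
    [0, 0, 0, 0, -0.27],
    [0, 0, 0, 0, -0.29],
    [0, 0, 0, 0, -0.29]
  ]
}}

```text
t: 6.28
position: [595.6, -56.1, 59.6]
tcp_rot: [0.001, 0.496, 0.868, 0.0]
contact_force: [-0.9, 0.3, 5.8]
grip_width: 57.1
gripper_force: 64.4
```

```bash
python3 -c "
from st import *
st()"
```

```text
t 6.28 pos [595.6 -56.1  59.6] yaw 120.54 z [ 0.002 -0.    -1.   ] F [-0.9  0.3  5.8] T [0.03 0.07 0.1 ] w 57.1 gf 64.4 q [-0.21  0.36  1.79  0.    0.99 -0.74]
```

Call:
{"api": "send_rows", "payload": {
  "series": [
    [0, 0, 0, 0, -0.03],
    [0, 0, 0, 0, -0.06],
    [0, 0, 0, 0, -0.06]
  ]
}}

```text
t: 6.53
position: [595.6, -56.1, 59.6]
tcp_rot: [0.001, 0.469, 0.883, 0.0]
contact_force: [-0.2, -0.4, 5.1]
grip_width: 57.1
gripper_force: 64.4
```

```bash
python3 -c "
from st import *
st()"
```

```text
t 6.53 pos [595.6 -56.1  59.6] yaw 124.0 z [ 0.002 -0.    -1.   ] F [-0.2 -0.4  5.1] T [0.05 0.08 0.07] w 57.1 gf 64.4 q [-0.21  0.36  1.79  0.    0.99 -0.8 ]
```

Call:
{"api": "send_rows", "payload": {
  "series": [
    [0, 0, 0, 0, -0.02],
    [0, 0, 0, 0, -0.05],
    [0, 0, 0, 0, -0.05]
  ]
}}

```text
t: 6.78
position: [595.6, -56.1, 59.6]
tcp_rot: [0.001, 0.447, 0.894, 0.0]
contact_force: [0.8, -0.2, 6.3]
grip_width: 57.0
gripper_force: 64.4
```

```bash
python3 -c "
from st import *
st()"
```

```text
t 6.78 pos [595.6 -56.1  59.6] yaw 126.86 z [ 0.002 -0.    -1.   ] F [ 0.8 -0.2  6.3] T [0.04 0.14 0.09] w 57.0 gf 64.4 q [-0.21  0.36  1.79  0.    0.99 -0.85]
```

Call:
{"api": "send_rows", "payload": {
  "series": [
    [0, 0, 0, 0, -0.02],
    [0, 0, 0, 0, -0.05],
    [0, 0, 0, 0, -0.05]
  ]
}}

```text
t: 7.03
position: [595.6, -56.1, 59.6]
tcp_rot: [0.001, 0.425, 0.905, 0.0]
contact_force: [-0.5, 0.1, 5.0]
grip_width: 57.4
gripper_force: 64.4
```

```bash
python3 -c "
from st import *
st()"
```

```text
t 7.03 pos [595.6 -56.1  59.6] yaw 129.72 z [ 0.002 -0.    -1.   ] F [-0.5  0.1  5. ] T [-0.01  0.07  0.03] w 57.4 gf 64.4 q [-0.21  0.36  1.79  0.    0.99 -0.9 ]
```

Call:
{"api": "send_rows", "payload": {
  "series": [
    [0, 0, 0, 0, -0.02],
    [0, 0, 0, 0, -0.05],
    [0, 0, 0, 0, -0.05]
  ]
}}

```text
t: 7.28
position: [595.5, -56.2, 59.6]
tcp_rot: [0.001, 0.403, 0.915, 0.0]
contact_force: [-0.6, 0.6, 4.7]
grip_width: 57.3
gripper_force: 64.8
```

```bash
python3 -c "
from st import *
st()
im=vision.camera('wrist')[:,:,::-1]
cv2.imwrite('pics/w3.png',cv2.resize(im[80:350,180:460],None,fx=2,fy=2))"
```

```text
t 7.28 pos [595.5 -56.2  59.6] yaw 132.46 z [ 0.002 -0.    -1.   ] F [-0.6  0.6  4.7] T [-0.04  0.06 -0.38] w 57.3 gf 64.8 q [-0.21  0.36  1.79  0.    0.99 -0.95]
```

View pics/w3.png

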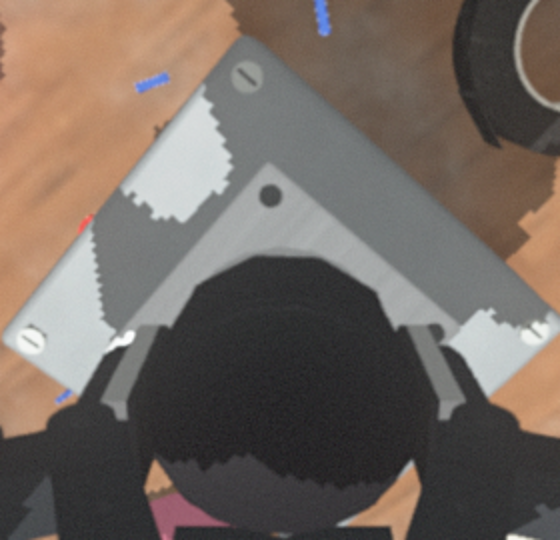

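The cap turned with the pads (flats still square on them), and the firm stop shows at about 71°. I'll ease back and lift gently.

Call:
{"api": "send_rows", "payload": {
  "series": [
    [0, 0, 0, 0, 0.03],
    [0, 0, 0, 0, 0.06],
    [0, 0, 0, 0, 0.085],
    [0, 0, 0, 0, 0.085],
    [0, 0, 0, -0.002, 0.085],
    [0, 0, 0, -0.004, 0.085],
    [0, 0, 0, -0.006, 0.085],
    [0, 0, 0, -0.006, 0.085]
  ]
}}

```text
t: 8.0
position: [594.4, -55.9, 64.3]
tcp_rot: [-0.0, 0.441, 0.898, -0.0]
contact_force: [-0.1, -1.0, 0.0]
grip_width: 57.4
gripper_force: 63.9
```

```bash
python3 -c "
from st import *
st()"
```

```text
t 8.0 pos [594.4 -55.9  64.3] yaw 127.69 z [-0. -0. -1.] F [-0.1 -1.   0. ] T [-0.05 -0.07  0.03] w 57.4 gf 63.9 q [-0.21  0.35  1.79 -0.    1.   -0.87]
```

Call:
{"api": "send_rows", "payload": {
  "series": [
    [0, 0, 0, -0.005, 0],
    [0, 0, 0, -0.012, 0],
    [0, 0, 0, -0.02, 0],
    [0, 0, 0, -0.03, 0],
    [0, -0.0009, 0.0008, -0.042, 0],
    [0, -0.0009, 0.0008, -0.054, 0],
    [0, -0.0009, 0.0008, -0.064, 0],
    [0, -0.0009, 0.0008, -0.071, 0],
    [0, -0.0009, 0.0008, -0.075, 0],
    [0, -0.0009, 0.0008, -0.0755, 0],
    [0, -0.0009, 0.0008, -0.0755, 0],
    [0, -0.0009, 0.0008, -0.0755, 0]
  ]
}}

```text
t: 9.0
position: [595.1, -56.0, 139.1]
tcp_rot: [-0.001, 0.441, 0.898, -0.0]
contact_force: [-0.1, 1.0, -0.7]
grip_width: 57.1
gripper_force: 64.1
```

```bash
python3 -c "
from st import *
st()
im=vision.camera('scene')[:,:,::-1]; w=vision.camera('wrist')[:,:,::-1]
a=cv2.resize(im[120:280,230:430],(500,400)); b=cv2.resize(w[80:360,180:460],(300,300))
b=cv2.copyMakeBorder(b,0,100,0,0,0); cv2.imwrite('pics/end.png',np.hstack([a,b]))"
```

```text
t 9.0 pos [595.1 -56.  139.1] yaw 127.7 z [-0.001  0.    -1.   ] F [-0.1  1.  -0.7] T [0.04 0.03 0.  ] w 57.1 gf 64.1 q [-0.21  0.25  1.75  0.    1.14 -0.87]
```

View pics/end.png

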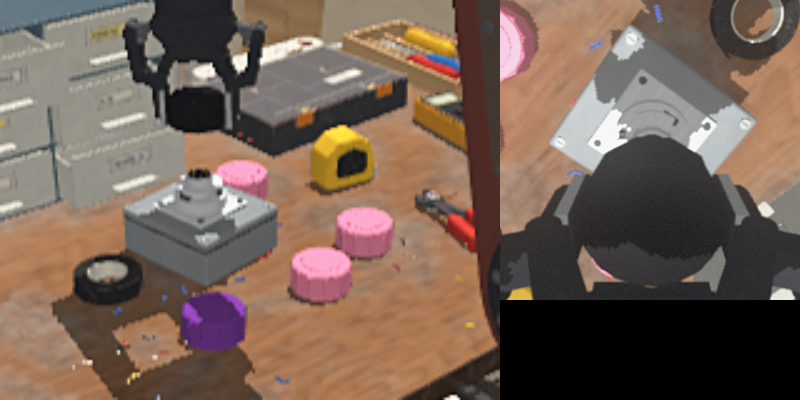

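The cap is off, held level above the bare connector, and the loose things are where they were.

Call:
{"api": "send_rows", "payload": {
  "series": [
    [0, 0, 0, 0, 0],
    [0, 0, 0, 0, 0],
    [0, 0, 0, 0, 0],
    [0, 0, 0, 0, 0]
  ]
}}

```text
t: 9.43
position: [595.6, -56.1, 139.6]
tcp_rot: [-0.0, 0.441, 0.898, -0.0]
contact_force: [0.2, -0.0, -0.3]
grip_width: 57.1
gripper_force: 64.1
```

```bash
python3 -c "
from st import *
from cell import job
st(); print(job.sign_off())"
```

```text
t 9.43 pos [595.6 -56.1 139.6] yaw 127.7 z [-0.  0. -1.] F [ 0.2 -0.  -0.3] T [ 0.01 -0.03 -0.  ] w 57.1 gf 64.1 q [-0.21  0.25  1.75  0.    1.14 -0.87]
the job is handed in; nothing more can be done
None
```

The cap unlocked anticlockwise: I turned it to the stop at about 71°, eased it back, lifted it off, and handed the job in at 9.4 s with it held level about 80 mm above its seat, straight over the connector, and the loose things not moved.

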